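Put the mixed-up tools back on their colour pads

ROBOT

A 6-joint arm with a two-finger parallel gripper is mounted at the origin on a cart in front of the work surface, level with it; the furniture and walls round the work are solid. World frame = base frame: x ahead of the robot, y to its left, z up, the work surface at z = 0. Lengths are in m, angles in rad, forces in N, time in s.
With the tool pointing down it reaches from about 0.3 to 0.875 m from the base axis. Payload 6.4 kg.
Tool frame: the origin (TCP) lies midway between the tips of the shut fingers; the grasp point (between the pads) lies 19 mm behind it (ctrl.tcp_to_grasp is the distance from the TCP to the grasp point, in m); z points along the fingers, y is the direction in which the jaws open and shut (so a half turn about z gives the same grasp; the last joint's range is limited). The gripper opens to 85 mm and grips with 20 to 120 N. Pads are 22 mm wide; open, the fingers measure 114 mm over their backs; the gripper's body (76 mm by 85 mm) begins 54 mm behind the grasp point. The pads swing forward as they close: fully open they stand 13 mm farther back than shut.
Start: joints at [0.927, 0.181, 1.607, -0, 1.354, -0.206], TCP at [0.244, 0.521, 0.231] pointing down, gripper open.
Joint ranges: [-2.99, 2.99], [-0.89, 2.07], [0.3, 2.58], [-1.14, 4.28], [0, 2.63], [-3.12, 3.12]. Speed limits (rad/s): [2.57, 2.57, 3.01, 3.14, 3.14, 3.14].

INTERFACE

Orientations are given as a unit quaternion [w, x, y, z].
In Python, from bench import monitor, imaging, order, spotter, ctrl gives the robot as it stands.
- The arm moves only by the shell command python3 -m pendant 'ROWS'. ROWS is JSON, a list that holds one entry, the list of rows, each a list of 5 numbers: the shift along the world's x, y, z in mm, then the turn about the world's z in degrees, then the finger opening in mm, from 0 to 85.4. A call has 1 to 8 rows; each row shifts and turns the commanded pose from where the row before left it; what a row does not reach is not made up. A row lasts 1/8 s, in which the tool goes at most 62.5 mm and 10.7 degrees, less where a joint would pass 70% of its speed; a pose out of reach is approached as far as the arm can. A call with a gripper value outside its range is refused whole. The fingers move at their own pace and stop on an object; the grip force is fixed at half the most. Time passes only in rows, so rows that do not move let the fingers close. It gives the time, the measured TCP pose, the force and the opening at its end, in the units of the state.
- monitor.get_obs(): the state, without advancing time (a new reading comes with each control period).
- imaging.camera(name): name is "scene" or "top" or "wrist"; returns a dict with "img" (384x512x3 uint8, red, green, blue), "vfov" (degrees; the focal length in pixels is half the picture's height over the tangent of half this angle, whatever the lens; pixels are square), "cx", "cy" (the principal point, pixels), "origin" and "orientation" of the camera in the world. Camera axes: x right, y down, z forward; pixel columns grow to the right and rows downward; lengths in m; the calibration is good to about 2 mm. A picture is of the moment at which its call begins. There is no depth.
- order.hand_in(): hands the job in, once; it reports no verdict.
Trained networks look in the newest picture that a camera, given by its name, has taken for a name from the list of things; names that differ only in an ending like _2 or _b are one class to them, and where a whole thing is asked for, a point or a joint stands for the part that bears it (a point fixed in the world has none). Each returns a list of dicts, best first, with "confidence" (0 to 1); they miss things now and then, are a little off and sometimes report something else, mostly with a low value. They report only what shows in the picture. A call takes as long as a camera call. They do not tell look-alikes from the thing itself.
- spotter.recognise(camera, thing): "at" ([x, y, z] in m, in the coordinates of the camera as it stood for that picture, good to about 4 mm: the middle of the surface that is visible of it).
- spotter.tip_of(camera, thing): "at" ([x, y, z] in m, in the coordinates of the camera as it stood for that picture, good to about 4 mm: a listed point, or the origin of a listed thing).
The state is a dict: "time_s": time; "q": joint angles; "dq": joint speeds; "joint_efforts": joint torques, N m; "eef_pos": TCP position; "eef_rot": TCP orientation; "wrist_force": force on the tool from outside, world axes, zero at the start; "torque": the same for the moment, N m; "opening": opening from 0.0 (shut) to 1.0 (fully open).
Only numpy, scipy, OpenCV 4.12 (cv2) and the standard library are available. Lean on these libraries where they do the work, as an engineer would, in place of code of your own. Each camera call takes 0.05 s, during which the arm holds its last target. There are 200 camera calls.

TASK

The three screwdrivers and the green tin each lie on a pad of the wrong colour: put each onto the pad of its own colour (screwdrivers by the colour of the handle), with the screwdriver's handle, or the tin, lying flat in the middle of the pad and lengthways along it, either way round. Each pad has room for only one, so use the empty grey pad as a spare spot on the way and leave nothing on it at the end. Do not push or knock over the bottle standing nearby.

Things in the scene. Friction and masses are not known exactly. Their poses are not given: they have to be found in the camera images.
- driver_red_grip (a point): red-handled screwdriver lying down, 216 mm long, 100 g; it rests level on its handle and does not roll. This point is the middle of the handle, 14 mm above its underside: grip here. Handle 95 mm long, about 26 mm wide and 29 mm high. y along the tool to the handle's butt (the steel shaft's tip lies in -y, 167 mm from this point), x across, z up.
- driver_yellow_grip (a point): yellow-handled screwdriver lying down, 196 mm long, 100 g; it rests level on its handle and does not roll. This point is the middle of the handle, 13 mm above its underside: grip here. Handle 90 mm long, about 24 mm wide and 26 mm high. y along the tool to the handle's butt (the steel shaft's tip lies in -y, 149 mm from this point), x across, z up.
- driver_blue_grip (a point): blue-handled screwdriver lying down, 171 mm long, 100 g; it rests level on its handle and does not roll. This point is the middle of the handle, 12 mm above its underside: grip here. Handle 76 mm long, about 20 mm wide and 23 mm high. y along the tool to the handle's butt (the steel shaft's tip lies in -y, 131 mm from this point), x across, z up.
- tin_green_grip (a point): green closed flat tin, 71 mm long, 46 mm wide, 23 mm high, 120 g. This point is its middle, 11 mm above its underside; y along its 71 mm length, x across its 46 mm width, z up. Grip it here across the 46 mm width.
- pad_red: red flat rubber pad, 130 x 64 mm, 4 mm thick, fixed to the bench, black edge. Origin at the centre of its underside (bench level; its top is 4 mm higher); x along its 130 mm length, y across, z up. Place of the red screwdriver.
- pad_yellow: yellow flat rubber pad, 130 x 64 mm, 4 mm thick, fixed to the bench, black edge. Origin at the centre of its underside (bench level; its top is 4 mm higher); x along its 130 mm length, y across, z up. Place of the yellow screwdriver.
- pad_blue: blue flat rubber pad, 130 x 64 mm, 4 mm thick, fixed to the bench, black edge. Origin at the centre of its underside (bench level; its top is 4 mm higher); x along its 130 mm length, y across, z up. Place of the blue screwdriver.
- pad_green: green flat rubber pad, 130 x 64 mm, 4 mm thick, fixed to the bench, black edge. Origin at the centre of its underside (bench level; its top is 4 mm higher); x along its 130 mm length, y across, z up. Place of the green tin.
- pad_grey: grey flat rubber pad, 130 x 64 mm, 4 mm thick, fixed to the bench, black edge. Origin at the centre of its underside (bench level; its top is 4 mm higher); x along its 130 mm length, y across, z up. Empty at the start; belongs to nothing, a spare spot for use on the way.
- bottle: dark bottle with a green nozzle cap, 44 mm wide, 110 mm high, standing on the bench at the right of the pads, a bystander. Origin at the centre of its underside, z up.
There are look-alikes about, which are no part of the job. Leave any brown or orange look-alike of the pad_blue alone.

How it is judged:
At the end, for the whole second after the job is handed in: Each screwdriver's handle centre is within 15 mm (horizontally) of the centre of the pad of its own colour, the green tin's centre likewise on the green pad; each lies level (within 0.15 rad) and lengthways along its pad (within 0.2 rad, either way round), rests on the pad, released and still (horizontal distance between driver_red_grip and pad_red below 0.015 m and angle between the y axis of driver_red_grip and the x axis of pad_red, either way round below 0.2 rad and contact force between driver_red and pad_red above 0.15 N and linear speed of each of driver_red, driver_yellow, driver_blue, tin_green below 0.02 m/s and angle between driver_red_grip's own y axis and vertical between 1.42 and 1.72 rad and horizontal distance between driver_yellow_grip and pad_yellow below 0.015 m and angle between the y axis of driver_yellow_grip and the x axis of pad_yellow, either way round below 0.2 rad and contact force between driver_yellow and pad_yellow above 0.15 N and angle between driver_yellow_grip's own y axis and vertical between 1.42 and 1.72 rad and horizontal distance between driver_blue_grip and pad_blue below 0.015 m and angle between the y axis of driver_blue_grip and the x axis of pad_blue, either way round below 0.2 rad and contact force between driver_blue and pad_blue above 0.15 N and angle between driver_blue_grip's own y axis and vertical between 1.42 and 1.72 rad and horizontal distance between tin_green_grip and pad_green below 0.015 m and angle between the y axis of tin_green_grip and the x axis of pad_green, either way round below 0.2 rad and contact force between tin_green and pad_green above 0.15 N and angle between tin_green_grip's own z axis and vertical below 0.15 rad); the robot touches nothing.
It fails at once if the bottle is pushed more than 30 mm or knocked over (distance of bottle from where it was at the start of the episode above 0.03 m or angle between bottle's own z axis and vertical above 0.5 rad).
It also fails if it takes over 115 s, if anything falls off the work surface, if the arm or the gripper's body presses on something with over 40 N, if the wrist force passes 120 N, or if a joint passes its speed limit or range.

## Working session

There is one attempt and no reset: what is moved stays moved. The work goes in short steps, Python scripts to look and compute and a shell command to move; the robot and the scene stay as the last step left them, time stands still between calls to the robot, and variables do not carry over. Pictures are saved under pics/ and viewed, about 12 in all and at most 16, crops included, and the job is handed in when it is done.

```bash
mkdir -p pics; ls
cat > h.py <<'E'
import numpy as np, cv2
from scipy.spatial.transform import Rotation as R
from bench import monitor, imaging, order, spotter, ctrl
def rot(q): return R.from_quat([q[1],q[2],q[3],q[0]])
def cam(n,name=None):
    c=imaging.camera(n)
    if name: cv2.imwrite('pics/'+name+'.png',c['img'][:,:,::-1])
    return c
def w(c,p): return rot(c['orientation']).apply(p)+np.array(c['origin'])
def px2w(c,u,v,z):
    f=c['img'].shape[0]/2/np.tan(np.radians(c['vfov'])/2)
    d=rot(c['orientation']).apply([(u-c['cx'])/f,(v-c['cy'])/f,1]); o=np.array(c['origin'])
    return o+d*(z-o[2])/d[2]
def w2px(c,p):
    f=c['img'].shape[0]/2/np.tan(np.radians(c['vfov'])/2)
    q=rot(c['orientation']).inv().apply(np.array(p)-c['origin']); return q[:2]/q[2]*f+[c['cx'],c['cy']]
E
python3 - <<'E'
from h import *
for n in ['top','scene']:
    c=cam(n,n+'0'); print(n,c['origin'],c['orientation'],c['vfov'],c['cx'],c['cy'])
    for t in ['driver_red_grip','driver_yellow_grip','driver_blue_grip','tin_green_grip','pad_red','pad_yellow','pad_blue','pad_green','pad_grey','bottle']:
        for r in spotter.tip_of(n,t)[:2]: print(t,w(c,r['at']).round(3),round(r['confidence'],2),w2px(c,w(c,r['at'])).round())
print(monitor.get_obs()['time_s'])
E
```

```text
pics
top [ 0.27096275 -0.17804253  1.29464371] [ 0.05325781 -0.69950778  0.70944724 -0.06735798] 46.150584861649094 246.6819598221848 193.77700099701153
driver_red_grip [ 0.528 -0.048  0.017] 0.64 [192. 182.]
driver_yellow_grip [ 0.516 -0.334  0.017] 0.66 [291. 185.]
driver_blue_grip [0.552 0.22  0.018] 0.81 [ 99. 175.]
tin_green_grip [ 0.491 -0.189  0.015] 0.68 [241. 194.]
tin_green_grip [0.552 0.221 0.015] 0.29 [ 98. 175.]
pad_red [ 0.494 -0.185  0.001] 0.84 [240. 194.]
pad_yellow [ 0.55   0.221 -0.003] 0.88 [100. 177.]
pad_blue [ 0.529 -0.614 -0.002] 0.83 [385. 181.]
pad_blue [ 0.336  0.119 -0.   ] 0.8 [133. 250.]
pad_green [ 0.534 -0.048 -0.004] 0.97 [193. 181.]
pad_grey [0.551 0.086 0.001] 0.61 [147. 176.]
pad_grey [ 0.495 -0.183  0.006] 0.26 [239. 193.]
bottle [ 0.53  -0.473  0.003] 0.77 [338. 181.]
bottle [ 0.551  0.082 -0.002] 0.43 [148. 176.]
scene [-0.27016473 -0.64294098  0.75713639] [-0.36950021  0.78807288 -0.44842017  0.20329801] 51.79082393626732 253.18499428444156 192.22228765263463
driver_red_grip [ 0.532 -0.047  0.016] 0.64 [225. 169.]
driver_yellow_grip [ 0.513 -0.329  0.017] 0.71 [304. 202.]
driver_blue_grip [ 0.534 -0.045  0.015] 0.75 [225. 169.]
driver_blue_grip [0.546 0.226 0.017] 0.53 [161. 142.]
tin_green_grip [ 0.489 -0.181  0.011] 0.92 [255. 191.]
tin_green_grip [ 0.513 -0.329  0.   ] 0.63 [303. 207.]
pad_red [ 0.496 -0.187 -0.001] 0.8 [257. 194.]
pad_yellow [ 0.544  0.224 -0.003] 0.62 [162. 148.]
pad_blue [ 0.535 -0.61  -0.002] 0.93 [405. 239.]
pad_blue [ 0.34   0.124 -0.   ] 0.83 [142. 189.]
pad_green [ 0.532 -0.037  0.001] 0.85 [222. 172.]
pad_grey [0.549 0.087 0.001] 0.55 [194. 158.]
1.1
```

Run:
```python
import cv2
i=cv2.imread('pics/top0.png'); cv2.imwrite('pics/top0c.png',cv2.resize(i[100:300,60:440],(798,420),interpolation=cv2.INTER_CUBIC))
```

```text
(no output)
```

View pics/top0c.png

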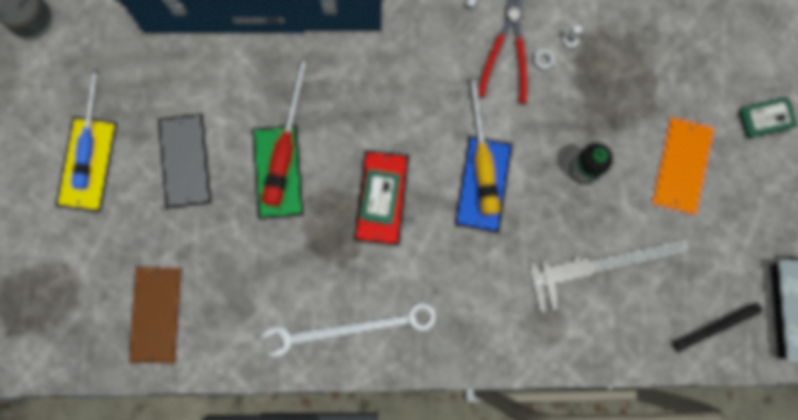

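The crop shows blue on the yellow pad, red on green, the tin on red, yellow on blue, and grey empty. The brown pad (bottom left) and the orange pad and second tin (right) are look-alikes. The plan is tin→grey, red→red, tin→green, then blue→grey, yellow→yellow, blue→blue.

```bash
cat >> h.py <<'E'
HUE={'red':[(0,8),(172,180)],'yellow':[(20,34)],'green':[(50,85)],'blue':[(105,125)]}
def blobs(c,col,smin=110,vmin=60,amin=30):
    "connected blobs of a colour: list of masks' points (u,v)"
    h=cv2.cvtColor(c['img'],cv2.COLOR_RGB2HSV)
    if col=='grey': m=((h[...,1]<40)&(h[...,2]<125)&(h[...,2]>60)).astype(np.uint8)
    else: m=sum(((h[...,0]>=a)&(h[...,0]<=b)) for a,b in HUE[col]).astype(np.uint8)*((h[...,1]>smin)&(h[...,2]>vmin))
    m=cv2.morphologyEx(m.astype(np.uint8),cv2.MORPH_CLOSE,np.ones((5,5),np.uint8))
    n,l,s,_=cv2.connectedComponentsWithStats(m)
    return [np.argwhere(l==i)[:,::-1] for i in range(1,n) if s[i,4]>=amin]
def rect(c,pts,z):
    "min-area rectangle in the plane z: centre, sizes mm, long-axis angle deg from world x"
    hull=cv2.convexHull(pts.astype(np.int32))[:,0]
    P=np.array([px2w(c,u,v,z)[:2] for u,v in hull])*1000
    r=cv2.minAreaRect(P.astype(np.float32)); b=cv2.boxPoints(r)
    e=[b[1]-b[0],b[2]-b[1]]; L=[np.linalg.norm(x) for x in e]; k=int(L[1]>L[0])
    a=np.degrees(np.arctan2(e[k][1],e[k][0])); a=(a+90)%180-90
    return np.round(r[0],1),np.round(sorted(L),0),round(float(a),1)
E
python3 - <<'E'
from h import *
c=cam('top')
for col in ['red','yellow','green','blue','grey']:
    for p in blobs(c,col,amin=60):
        if len(p)<3000: print(col,len(p),p.mean(0).round(),'z4',*rect(c,p,.004),'z20',*rect(c,p,.02))
o=monitor.get_obs(); print(o['eef_pos'],rot(o['eef_rot']).as_matrix().round(3).tolist())
E
```

```text
red 167 [303.   8.] z4 [1083.8 -398. ] [ 32. 109.] 75.8 z20 [1073.7 -395.3] [ 31. 108.] 75.8
red 82 [457.   7.] z4 [1075.5 -873.7] [ 17. 243.] 89.8 z20 [1065.5 -865. ] [ 17. 240.] 89.8
red 180 [366.  11.] z4 [1071.6 -581.6] [ 21. 274.] 89.8 z20 [1061.6 -576.6] [ 20. 271.] 89.8
red 2004 [15. 61.] z4 [936.  480.6] [113. 242.] 4.4 z20 [927.8 472.5] [111. 239.] 4.4
red 2275 [474. 100.] z4 [ 774.8 -903.9] [138. 176.] 4.1 z20 [ 768.6 -894.9] [137. 174.] 4.1
red 112 [293. 130.] z4 [ 684.3 -346.6] [13. 95.] -20.3 z20 [ 679.1 -344.5] [13. 93.] -20.3
red 118 [308. 133.] z4 [ 675.4 -392.4] [12. 93.] 0.2 z20 [ 670.4 -389.7] [11. 92.] 0.2
red 234 [192. 180.] z4 [537.6 -48.2] [ 23. 102.] -13.4 z20 [534.3 -49.8] [ 23. 101.] -13.4
red 472 [242. 194.] z4 [ 494.1 -190. ] [ 60. 126.] -7.4 z20 [ 491.4 -189.9] [ 59. 124.] -7.4
red 248 [468. 178.] z4 [ 531.6 -859.2] [25. 93.] 75.7 z20 [ 528.3 -850.7] [25. 92.] 75.7
yellow 661 [101. 178.] z4 [546.9 217.8] [ 60. 126.] -8.6 z20 [543.4 212.9] [ 59. 125.] -8.6
yellow 224 [291. 186.] z4 [ 519.8 -338.2] [27. 99.] 4.8 z20 [ 516.7 -336.2] [26. 97.] 4.8
green 467 [
[... 1866 characters left out ...]
300.2] [ 98. 158.] 82.9 z20 [ 473.3 -298.7] [ 96. 156.] 82.9
grey 86 [408. 198.] z4 [ 475. -681.] [30. 33.] 89.3 z20 [ 472.4 -674.7] [29. 33.] 89.3
grey 1375 [423. 244.] z4 [ 355.4 -743.9] [140. 359.] -54.8 z20 [ 354.4 -736.9] [138. 354.] -54.8
grey 127 [121. 222.] z4 [409.4 149.3] [49. 50.] -59.6 z20 [407.7 145.3] [48. 49.] -59.6
grey 90 [385. 228.] z4 [ 387.5 -602.9] [22. 45.] 73.8 z20 [ 386.1 -597.6] [22. 45.] 73.8
grey 213 [319. 252.] z4 [ 322.1 -411.3] [47. 52.] 54.3 z20 [ 321.4 -408.4] [47. 52.] 54.3
grey 98 [280. 258.] z4 [ 307.8 -299.8] [24. 46.] 39.7 z20 [ 307.4 -298.3] [24. 45.] 39.7
[0.24376014 0.5207849  0.23128472] [[-0.906, 0.424, -0.0], [0.424, 0.906, -0.0], [0.0, -0.0, -1.0]]
```

```bash
python3 -m pendant '[[[16,-45,0,2,85],[16,-45,0,2,85],[16,-45,0,2,85],[16,-45,0,2,85],[16,-45,0,2,85],[16,-45,0,2,85],[16,-45,0,2,85],[16,-45,0,2,85]]]'; python3 -m pendant '[[[15,-44,0,1,85],[15,-44,0,1,85],[15,-44,0,0,85],[15,-44,0,0,85],[15,-44,0,0,85],[15,-44,0,0,85],[15,-44,0,0,85],[0,0,0,0,85]]]'
python3 - <<'E'
from h import *
c=cam('wrist','wr1'); print(c['origin'],c['vfov'],rot(c['orientation']).as_matrix().round(2).tolist())
for col in ['red','green']:
    for p in blobs(c,col,amin=1000): print(col,len(p),p.mean(0).round(),'z4',*rect(c,p,.004),'z27',*rect(c,p,.027))
for t in ['tin_green_grip','pad_red']:
    for r in spotter.tip_of('wrist',t): print(t,w(c,r['at']).round(3),r['confidence'])
E
```

```text
time_s: 2.15
eef_pos: [0.3722, 0.1594, 0.2316]
eef_rot: [0.001, 0.079, 0.997, 0.0]
wrist_force: [0.1, 0.9, 0.3]
opening: 0.993
time_s: 3.15
eef_pos: [0.4773, -0.15, 0.2313]
eef_rot: [0.0, 0.064, 0.998, -0.0]
wrist_force: [-0.7, 1.2, -0.9]
opening: 0.995
[ 0.40759915 -0.14051129  0.37530467] 63.86559858339685 [[0.13, 0.95, 0.28], [0.99, -0.12, -0.04], [-0.0, 0.28, -0.96]]
red 2369 [229. 174.] z4 [ 495.7 -186.6] [ 59. 124.] -7.5 z27 [ 490.3 -183.7] [ 55. 116.] -7.5
green 1460 [336. 174.] z4 [533.7 -42. ] [ 57. 123.] 3.9 z27 [525.9 -48.1] [ 54. 116.] 3.9
tin_green_grip [ 0.492 -0.183  0.017] 0.9
```

View pics/wr1.png

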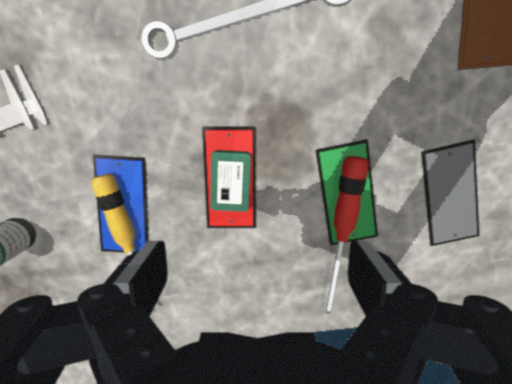

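The wrist view shows the tin centred at about (231,181) on the red pad (230,177). The red handle runs from (357,157) to (343,240) on green, and the grey pad is at (451,193).

Run:
```python
from h import *
c=cam('wrist')
for col in ['red','green','yellow','blue']:
    for p in blobs(c,col,amin=150,smin=90,vmin=40): 
        u=p.mean(0).round()
        if u[1]<300:print(col,len(p),u,'z4',*rect(c,p,.004),'z20',*rect(c,p,.02),'z27',*rect(c,p,.027))
P=np.array([px2w(c,u,v,.004)[:2] for u,v in [(422,151),(474,140),(479,234),(431,245)]])*1000
print('grey',P.mean(0),cv2.minAreaRect(P.astype(np.float32)))
print(monitor.get_obs()['eef_pos'])
```

```text
red 2378 [226. 174.] z4 [ 495.5 -186.6] [ 59. 124.] -7.4 z20 [ 491.7 -184.5] [ 56. 119.] -7.4 z27 [ 490.  -183.6] [ 55. 117.] -7.4
red 538 [352. 170.] z4 [501.2 -31.1] [28. 32.] 75.8 z20 [497.1 -35.7] [27. 31.] 75.8 z27 [495.4 -37.7] [26. 30.] 75.8
red 936 [343. 216.] z4 [564.1 -46.5] [30. 67.] -15.5 z20 [557.3 -50.4] [28. 64.] -15.5 z27 [554.3 -52.2] [28. 63.] -15.5
green 1538 [333. 177.] z4 [534.1 -41.8] [ 58. 125.] 3.9 z20 [528.6 -45.9] [ 56. 119.] 3.9 z27 [526.2 -47.8] [ 55. 117.] 3.9
green 840 [227. 179.] z4 [ 497.6 -186.2] [44. 74.] -9.5 z20 [ 493.7 -184.1] [43. 71.] -9.5 z27 [ 492.  -183.2] [42. 70.] -9.5
green 856 [362. 215.] z4 [552.3 -28.2] [35. 86.] 4.0 z20 [546.  -32.9] [33. 82.] 4.0 z27 [543.2 -35. ] [33. 81.] 4.0
yellow 467 [101. 186.] z4 [ 483.6 -343.2] [26. 31.] -84.6 z20 [ 480.3 -334.3] [25. 30.] -84.6 z27 [ 478.9 -330.4] [24. 29.] -84.6
yellow 860 [117. 228.] z4 [ 543.9 -336.1] [29. 64.] 9.5 z20 [ 538.  -327.5] [28. 61.] 9.5 z27 [ 535.4 -323.7] [28. 60.] 9.5
blue 2132 [126. 193.] z4 [ 513.4 -327.6] [ 58. 124.] -10.0 z20 [ 508.8 -319.4] [ 55. 119.] -10.0 z27 [ 506.8 -315.8] [ 54. 116.] -10.0
blue 393 [103. 236.] z4 [ 542.2 -352.6] [25. 59.] -6.5 z20 [ 536.3 -343.3] [24. 57.] -6.5 z27 [ 533.8 -339.3] [24. 56.] -6.5
grey [548.3137436   92.09914256] ((548.1911010742188, 92.22914123535156), (128.34390258789062, 62.37477111816406), 6.620767116546631)
[ 0.47641073 -0.14618084  0.23118104]
```

```bash
python3 -m pendant '[[[15,-39,0,-2,75],[0,0,-60,0,75],[0,0,-60,0,75],[0,0,-50,0,75],[0,0,-35,0,75],[0,0,-20,0,75],[0,0,0,0,75],[0,0,0,0,35]]]'; python3 -m pendant '[[[0,0,0,0,35],[0,0,0,0,35],[0,0,0,0,35],[0,0,25,0,35]]]'
```

```text
time_s: 4.35
eef_pos: [0.4925, -0.186, 0.0074]
eef_rot: [0.001, 0.079, 0.997, -0.0]
wrist_force: [0.1, 0.1, -0.3]
opening: 0.684
time_s: 4.85
eef_pos: [0.4906, -0.1854, 0.0307]
eef_rot: [-0.001, 0.079, 0.997, 0.001]
wrist_force: [0.9, -0.0, -1.0]
opening: 0.522
```

```bash
python3 -m pendant '[[[0,0,60,0,35],[7,35,20,3,35],[10,48,0,3,35],[10,48,0,3,35],[10,48,0,3,35],[10,48,0,3,35],[10,48,0,0,35],[0,0,0,0,35]]]'; python3 -m pendant '[[[0,0,-40,0,35],[0,0,-35,0,35],[0,0,-19,0,35],[0,0,-10,0,35],[0,0,0,0,35],[0,0,0,0,75],[0,0,0,0,75],[0,0,0,0,75]]]'
```

```text
time_s: 5.85
eef_pos: [0.5489, 0.0919, 0.1118]
eef_rot: [0.0, -0.054, 0.999, 0.0]
wrist_force: [-0.3, -0.4, -0.8]
opening: 0.52
time_s: 6.85
eef_pos: [0.5491, 0.0887, 0.0076]
eef_rot: [0.0, -0.052, 0.999, -0.0]
wrist_force: [-1.0, 0.3, 0.6]
opening: 0.877
```

```bash
python3 -m pendant '[[[0,0,60,0,75],[0,0,50,0,75],[-6,-45,0,-7,65],[-6,-45,0,-7,65],[-5,-46,0,-6,65],[0,0,-50,0,65],[0,0,-40,0,65],[0,0,-20,0,65]]]'; python3 -m pendant '[[[0,0,-1,0,65],[0,0,0,0,10],[0,0,0,0,10],[0,0,0,0,10],[0,0,0,0,10],[0,0,0,0,10],[0,0,40,0,10],[0,0,40,0,10]]]'
```

```text
time_s: 7.85
eef_pos: [0.5301, -0.047, 0.005]
eef_rot: [-0.002, 0.123, 0.992, 0.0]
wrist_force: [-0.8, 0.1, 0.4]
opening: 0.76
time_s: 8.85
eef_pos: [0.5312, -0.047, 0.087]
eef_rot: [-0.001, 0.123, 0.992, 0.0]
wrist_force: [0.2, -0.2, -0.6]
opening: 0.285
```

Run:
```python
from h import *
c=cam('wrist','wr2')
```

```text
(no output)
```

View pics/wr2.png

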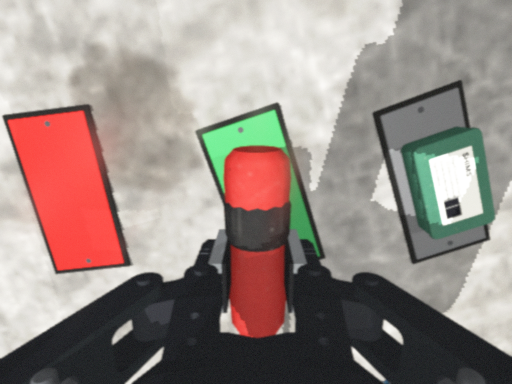

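The wrist view shows red held in the jaws (butt at 257,149), the red pad empty at about (70,190), and the tin on the grey pad, shifted a little to the right.

Run:
```python
from h import *
c=cam('wrist')
def q(n,pts,z):
    P=np.array([px2w(c,u,v,z)[:2] for u,v in pts])*1000; r=cv2.minAreaRect(P.astype(np.float32)); print(n,P.mean(0).round(1),np.round(r[1]),round(r[2],1))
q('grey',[(374,114),(461,82),(489,240),(414,263)],.004)
q('redpad',[(5,117),(89,106),(130,265),(55,272)],.004)
q('tin',[(405,140),(480,127),(492,222),(420,236)],.02)
for p in blobs(c,'green',amin=1500,smin=80,vmin=30): print(p.mean(0),rect(c,p,.027),rect(c,p,.004))
o=monitor.get_obs(); t=o['eef_pos']*1000 if hasattr(o['eef_pos'],'shape') else np.array(o['eef_pos'])*1000
for z in (.09,.099,.113): print(z,np.linalg.norm(px2w(c,257,148,z)[:2]*1000-t[:2]))
print(t)
```

```text
grey [558.5  89.8] [132.  64.] 6.6
redpad [ 501.4 -190.5] [ 65. 131.] 82.4
tin [556.8  91.3] [80. 54.] 2.3
[245.49599466 132.59979973] (array([491. , -43.5]), array([39., 52.], dtype=float32), -86.4) (array([493.8, -45. ]), array([43., 57.], dtype=float32), -86.4)
[440.66035475 170.60019175] (array([548.3,  85.2]), array([51., 75.], dtype=float32), 5.8) (array([557.4,  97.9]), array([57., 83.], dtype=float32), 5.8)
0.09 49.39184975972788
0.099 50.76523960144098
0.113 52.901629264447905
[535.1858483  -48.15375646  91.19549057]
```

Run:
```python
from h import *
for i in range(6):
    c=cam('wrist'); o=monitor.get_obs(); print(o['time_s'],np.round(o['eef_pos'],4),np.round(c['origin'],4),np.round(o['q'],4),np.round(rot(o['eef_rot']).as_matrix()[:,2],3))
```

```text
9.0 [ 0.5337 -0.0477  0.089 ] [ 0.4659 -0.0302  0.2346] [-0.3108  0.267   1.8198 -0.      1.0491 -1.636 ] [ 0.005 -0.002 -1.   ]
9.05 [ 0.5323 -0.0473  0.0872] [ 0.4648 -0.03    0.2326] [-0.311   0.269   1.8215  0.      1.0488 -1.636 ] [ 0.002 -0.001 -1.   ]
9.1 [ 0.5313 -0.047   0.086 ] [ 0.4639 -0.0297  0.2311] [-0.311   0.2705  1.8226 -0.      1.0488 -1.636 ] [-0.  0. -1.]
9.15 [ 0.5308 -0.0469  0.0853] [ 0.4633 -0.0295  0.2301] [-0.311   0.2715  1.8231 -0.      1.0489 -1.636 ] [-0.002  0.001 -1.   ]
9.2 [ 0.5306 -0.0469  0.085 ] [ 0.4629 -0.0294  0.2295] [-0.3111  0.2721  1.8231 -0.      1.0489 -1.636 ] [-0.002  0.001 -1.   ]
9.25 [ 0.5306 -0.0469  0.0849] [ 0.4628 -0.0294  0.2292] [-0.3111  0.2723  1.823   0.      1.049  -1.636 ] [-0.003  0.001 -1.   ]
```

```bash
python3 -m pendant '[[[-12,-47,0,2,10],[-12,-47,0,2,10],[-11,-47,0,2,10],[0,0,0,0,10],[0,0,-40,0,10],[0,0,-25,0,10],[0,0,-11,0,10],[0,0,-3,0,10]]]'; python3 -m pendant '[[[0,0,0,0,10],[0,0,0,0,10],[0,0,0,0,65],[0,0,0,0,65],[0,0,0,0,65],[0,0,50,0,65],[0,0,50,0,75],[0,0,0,0,75]]]'
```

```text
time_s: 10.25
eef_pos: [0.4961, -0.1871, 0.0076]
eef_rot: [-0.002, 0.07, 0.998, 0.001]
wrist_force: [-12.6, 7.4, 29.8]
opening: 0.285
time_s: 11.25
eef_pos: [0.4997, -0.1901, 0.1118]
eef_rot: [0.004, 0.07, 0.998, -0.002]
wrist_force: [-0.0, -1.1, 0.0]
opening: 0.877
```

```bash
python3 -m pendant '[[[9,46,0,3,75],[9,46,0,3,75],[9,46,0,3,75],[9,46,0,3,75],[8,46,0,2,75],[8,47,0,0,75],[0,0,0,0,75],[0,0,-50,0,75]]]'; python3 -m pendant '[[[0,0,-35,0,75],[0,0,-15,0,75],[0,0,0,0,75],[0,0,0,0,35],[0,0,0,0,35],[0,0,0,0,35],[0,0,0,0,35],[0,0,50,0,35]]]'
```

```text
time_s: 12.25
eef_pos: [0.5524, 0.0887, 0.0598]
eef_rot: [0.004, -0.052, 0.999, -0.001]
wrist_force: [0.5, -0.6, -0.4]
opening: 0.877
time_s: 13.25
eef_pos: [0.5454, 0.0889, 0.0547]
eef_rot: [-0.004, -0.052, 0.999, 0.0]
wrist_force: [0.3, 1.1, -0.7]
opening: 0.522
```

```bash
python3 -m pendant '[[[-6,-45,0,-1,35],[-5,-44,0,-1,35],[-5,-44,0,0,35],[0,0,0,0,35],[0,0,-25,0,35],[0,0,-15,0,35],[0,0,-9,0,35],[0,0,0,0,35]]]'; python3 -m pendant '[[[0,0,0,0,35],[0,0,0,0,75],[0,0,0,0,75],[0,0,0,0,75],[0,0,50,0,75],[0,0,50,0,75],[0,0,10,0,75],[0,0,0,0,75]]]'
python3 - <<'E'
from h import *
for i in range(4): c=cam('wrist')
c=cam('wrist','wr3');print(monitor.get_obs()['eef_pos'])
E
```

```text
time_s: 14.25
eef_pos: [0.5332, -0.0436, 0.0087]
eef_rot: [0.0, -0.035, 0.999, -0.0]
wrist_force: [-1.1, 0.7, 2.2]
opening: 0.52
time_s: 15.25
eef_pos: [0.533, -0.0443, 0.1186]
eef_rot: [0.001, -0.034, 0.999, -0.0]
wrist_force: [-0.3, 0.8, -0.4]
opening: 0.881
[ 0.5316066  -0.0438899   0.11653335]
```

View pics/wr3.png

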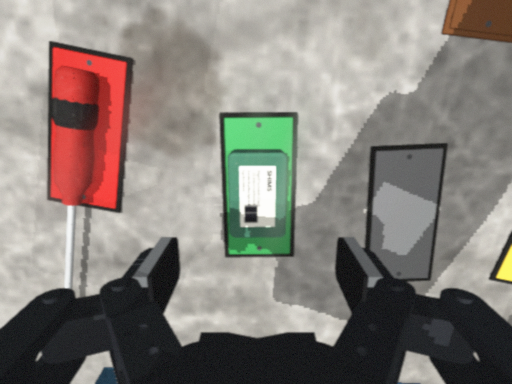

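The tin lies on green (about 258,193, with the pad centre at about 258,184). The red handle lies on red (about 75,133), and I'll measure how far off centre it is.

Run:
```python
from h import *
c=cam('wrist')
def q(n,pts,z):
    P=np.array([px2w(c,u,v,z)[:2] for u,v in pts])*1000; r=cv2.minAreaRect(P.astype(np.float32)); print(n,P.mean(0).round(1),np.round(r[1]),round(r[2],1))
q('redpad',[(51,43),(132,59),(121,211),(48,200)],.004)
q('redhandle ends',[(77,66),(72,205)],.018)
q('tin top',[(230,151),(287,151),(286,235),(231,235)],.027)
q('greenpad',[(221,114),(297,114),(293,256),(227,256)],.004)
q('grey',[(371,147),(447,144),(431,278),(365,280)],.004)
c=cam('top','top1')
for n in ['driver_red_grip','tin_green_grip','pad_red','pad_green']: print(n,[(w(c,r['at']).round(3).tolist(),round(r['confidence'],2)) for r in spotter.tip_of('top',n)[:2]])
i=c['img'][:,:,::-1];cv2.imwrite('pics/top1c.png',cv2.resize(i[130:230,170:310],(784,560),interpolation=cv2.INTER_CUBIC))
```

```text
redpad [ 495.9 -185.2] [ 63. 128.] 83.2
redhandle ends [ 499.7 -188.7] [110.   0.] 172.7
tin top [531.9 -42.1] [69. 45.] 3.9
greenpad [534.2 -40.9] [128.  62.] 4.3
grey [550.2  88.2] [127.  63.] 6.8
driver_red_grip [([0.491, -0.191, 0.016], 0.68)]
tin_green_grip [([0.528, -0.049, 0.015], 0.56), ([0.494, -0.193, 0.016], 0.26)]
pad_red []
pad_green [([0.537, -0.046, -0.002], 0.75)]
```

View pics/top1c.png

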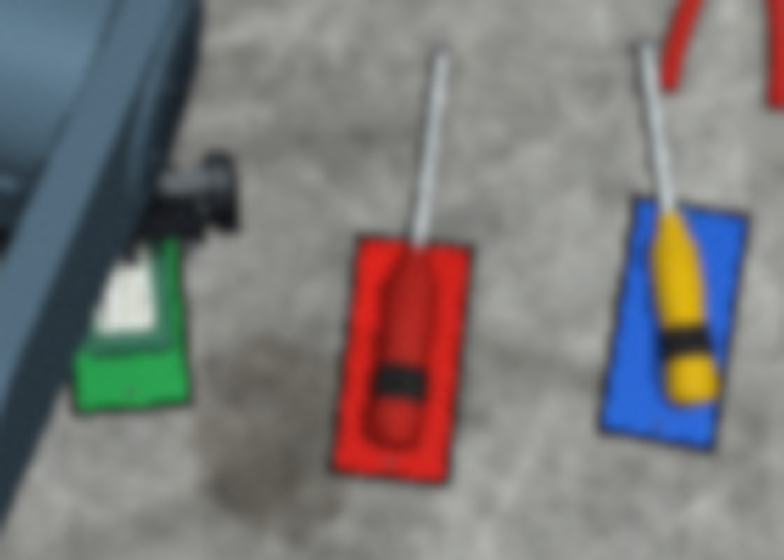

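The top view shows red centred along the red pad, and both views put the error within about 4 mm. The tin is within about 3 mm. Next is the blue driver.

```bash
python3 -m pendant '[[[3,44,0,-2,75],[3,44,0,-2,75],[3,44,0,-2,75],[3,44,0,-2,75],[3,44,0,-1,75],[3,42,0,0,75],[0,0,0,0,75],[0,0,0,0,75]]]'
python3 - <<'E'
from h import *
for i in range(3): c=cam('wrist')
c=cam('wrist','wr4');print(monitor.get_obs()['eef_pos'])
for col in ['blue','yellow']:
    for p in blobs(c,col,amin=400,smin=90,vmin=40): print(col,len(p),p.mean(0).round(),'z4',*rect(c,p,.004),'z16',*rect(c,p,.016))
for n in ['driver_blue_grip','pad_yellow']: print(n,[(w(c,r['at']).round(3).tolist(),round(r['confidence'],2)) for r in spotter.tip_of('wrist',n)[:2]])
E
```

```text
time_s: 16.8
eef_pos: [0.5505, 0.2175, 0.118]
eef_rot: [-0.0, 0.044, 0.999, -0.0]
wrist_force: [0.2, -0.6, 0.1]
opening: 0.878
[0.55091375 0.21666321 0.11829153]
blue 648 [265. 154.] z4 [523.1 226.4] [22. 22.] 84.9 z16 [521.1 226.3] [21. 21.] 84.9
blue 1150 [265. 209.] z4 [576.3 221.9] [21. 53.] -5.4 z16 [571.9 222. ] [20. 51.] -5.4
yellow 6934 [263. 172.] z4 [548.1 222.8] [ 59. 125.] -8.4 z16 [545.  222.9] [ 56. 119.] -8.4
driver_blue_grip [([0.55, 0.222, 0.021], 0.63)]
pad_yellow [([0.547, 0.223, 0.001], 0.94)]
```

View pics/wr4.png

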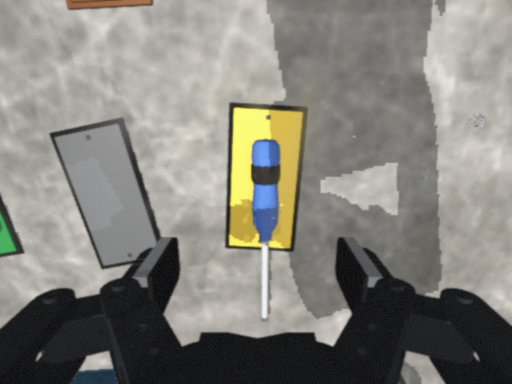

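```bash
python3 -m pendant '[[[-1,4,-50,0,65],[0,0,-40,0,65],[0,0,-20,0,65],[0,0,-3,0,65],[0,0,0,0,65],[0,0,0,0,5],[0,0,0,0,5],[0,0,0,0,5]]]'; python3 -m pendant '[[[0,0,0,0,5],[0,0,0,0,5],[0,0,30,0,5],[0,0,25,0,5],[0,0,0,0,5]]]'
```

```text
time_s: 18.1
eef_pos: [0.5507, 0.222, 0.0065]
eef_rot: [0.001, 0.044, 0.999, 0.0]
wrist_force: [1.0, 0.5, 6.7]
opening: 0.223
time_s: 18.73
eef_pos: [0.5514, 0.2222, 0.0622]
eef_rot: [0.002, 0.044, 0.999, 0.0]
wrist_force: [-0.2, -0.5, -1.5]
opening: 0.228
```

```bash
python3 -m pendant '[[[0,-45,0,4,5],[0,-44,0,4,5],[0,-44,0,3,5],[0,0,0,0,5],[0,0,-25,0,5],[0,0,-18,0,5],[0,0,-9,0,5],[0,0,0,0,5]]]'; python3 -m pendant '[[[0,0,0,0,5],[0,0,0,0,65],[0,0,0,0,65],[0,0,0,0,65],[0,0,50,0,65],[0,0,50,0,75],[0,0,10,0,75],[0,0,0,0,75]]]'
```

```text
time_s: 19.73
eef_pos: [0.5493, 0.0895, 0.0075]
eef_rot: [-0.001, -0.052, 0.999, 0.0]
wrist_force: [0.5, -0.5, -0.9]
opening: 0.227
time_s: 20.72
eef_pos: [0.5502, 0.0888, 0.1189]
eef_rot: [0.001, -0.052, 0.999, -0.0]
wrist_force: [0.3, -0.3, -0.2]
opening: 0.879
```

```bash
python3 -m pendant '[[[-4,-52,0,1,75],[-4,-52,0,1,75],[-4,-52,0,0,75],[-4,-52,0,0,75],[-4,-52,0,0,75],[-4,-52,0,0,75],[-4,-52,0,0,75],[-5,-55,0,0,75]]]';python3 -m pendant '[[[0,0,0,0,65],[0,0,0,0,65]]]'
python3 - <<'E'
from h import *
for i in range(3): c=cam('wrist')
c=cam('wrist','wr5');print(monitor.get_obs()['eef_pos'])
for col in ['blue','yellow']:
    for p in blobs(c,col,amin=400,smin=90,vmin=40): print(col,len(p),p.mean(0).round(),'z4',*rect(c,p,.004),'z17',*rect(c,p,.017))
for n in ['driver_yellow_grip','pad_blue','bottle']: print(n,[(w(c,r['at']).round(3).tolist(),round(r['confidence'],2)) for r in spotter.tip_of('wrist',n)[:2]])
E
```

```text
time_s: 21.72
eef_pos: [0.5153, -0.3308, 0.1157]
eef_rot: [-0.001, -0.069, 0.998, 0.002]
wrist_force: [0.1, 0.3, 0.6]
opening: 0.878
time_s: 21.98
eef_pos: [0.5156, -0.329, 0.1161]
eef_rot: [-0.001, -0.069, 0.998, 0.002]
wrist_force: [0.0, 0.7, 0.1]
opening: 0.761
[ 0.51687931 -0.32850901  0.11777672]
blue 5733 [261. 172.] z4 [ 513.  -328.5] [ 58. 124.] -10.7 z17 [ 509.7 -329. ] [ 55. 118.] -10.7
yellow 956 [256. 145.] z4 [ 482.1 -333.4] [26. 27.] -82.9 z17 [ 480.4 -333.7] [25. 25.] -82.9
yellow 1707 [253. 212.] z4 [ 545.  -327.8] [26. 65.] 3.5 z17 [ 540.1 -328.3] [25. 62.] 3.5
driver_yellow_grip [([0.508, -0.327, 0.022], 0.92)]
pad_blue [([0.515, -0.325, 0.004], 0.58)]
bottle [([0.537, -0.472, 0.003], 0.77)]
```

View pics/wr5.png

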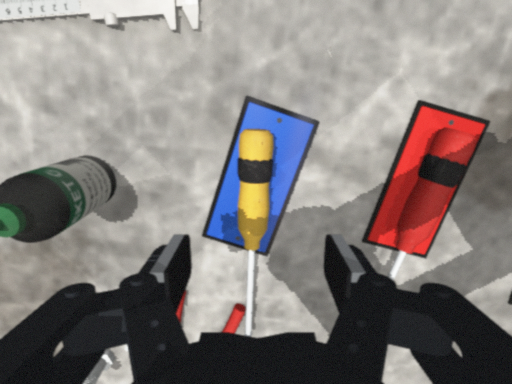

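```bash
python3 -m pendant '[[[-3,-2,-50,-3,65],[0,0,-40,0,65],[0,0,-20,0,65],[0,0,-2,0,65],[0,0,0,0,65],[0,0,0,0,5],[0,0,0,0,5],[0,0,0,0,5]]]'; python3 -m pendant '[[[0,0,0,0,5],[0,0,0,0,5],[0,0,50,0,5],[0,0,50,0,5],[0,0,10,0,5]]]'
```

```text
time_s: 23.32
eef_pos: [0.5145, -0.3329, 0.0075]
eef_rot: [0.001, -0.043, 0.999, -0.001]
wrist_force: [0.4, 0.6, 6.1]
opening: 0.262
time_s: 23.95
eef_pos: [0.5156, -0.3339, 0.1205]
eef_rot: [0.002, -0.043, 0.999, -0.003]
wrist_force: [1.3, -0.8, -1.1]
opening: 0.268
```

```bash
python3 -m pendant '[[[3,50,0,-2,5],[3,50,0,-2,5],[3,50,0,-2,5],[3,50,0,-2,5],[3,50,0,-2,5],[3,50,0,-2,5],[3,50,0,-1,5],[3,50,0,0,5]]]'; python3 -m pendant '[[[3,51,0,0,5],[3,51,0,0,5],[3,51,0,0,5],[0,0,0,0,5],[0,0,0,0,5],[0,0,-50,0,5],[0,0,-35,0,5],[0,0,-15,0,5]]]'; python3 -m pendant '[[[0,0,-7,0,5],[0,0,0,0,5],[0,0,0,0,5],[0,0,0,0,65],[0,0,0,0,65],[0,0,0,0,65],[0,0,50,0,65],[0,0,50,0,65]]]'
```

```text
time_s: 24.95
eef_pos: [0.5367, 0.0695, 0.1151]
eef_rot: [-0.001, 0.071, 0.997, 0.0]
wrist_force: [0.5, 0.4, -1.4]
opening: 0.267
time_s: 25.95
eef_pos: [0.5449, 0.2189, 0.0137]
eef_rot: [-0.002, 0.071, 0.997, -0.001]
wrist_force: [-0.3, 0.3, -0.7]
opening: 0.265
time_s: 26.95
eef_pos: [0.5461, 0.2207, 0.1097]
eef_rot: [-0.001, 0.07, 0.998, -0.0]
wrist_force: [1.1, 0.1, 1.4]
opening: 0.757
```

```bash
python3 -m pendant '[[[1,-44,0,5,65],[1,-44,0,5,65],[1,-44,0,4,65],[0,0,0,0,65],[0,0,-50,0,65],[0,0,-35,0,65],[0,0,-15,0,65],[0,0,-3,0,65]]]'
python3 -m pendant '[[[0,0,0,0,65],[0,0,0,0,5],[0,0,0,0,5],[0,0,0,0,5],[0,0,0,0,5],[0,0,0,0,5],[0,0,60,0,5],[0,0,50,0,5]]]'
```

```text
time_s: 27.95
eef_pos: [0.5494, 0.0894, 0.0058]
eef_rot: [-0.001, -0.052, 0.999, 0.0]
wrist_force: [0.1, -0.5, 0.2]
opening: 0.759
time_s: 28.95
eef_pos: [0.5492, 0.0887, 0.1171]
eef_rot: [-0.001, -0.052, 0.999, 0.0]
wrist_force: [0.5, -0.8, -1.0]
opening: 0.221
```

```bash
python3 -m pendant '[[[-4,-52,0,-2,5],[-4,-52,0,-2,5],[-4,-52,0,-2,5],[-5,-52,0,-2,5],[-5,-52,0,-2,5],[-5,-52,0,-2,5],[-5,-52,0,-2,5],[-5,-54,0,-2,5]]]'; python3 -m pendant '[[[0,0,0,0,5],[0,0,0,0,5],[0,0,0,0,5],[0,0,-50,0,5],[0,0,-35,0,5],[0,0,-15,0,5],[0,0,-8,0,5],[0,0,0,0,5]]]'; python3 -m pendant '[[[0,0,0,0,5],[0,0,0,0,65],[0,0,0,0,65],[0,0,0,0,65],[0,0,50,0,65],[0,0,50,0,65],[0,0,10,0,65],[0,0,0,0,65]]]'
python3 - <<'E'
from h import *
for i in range(3): c=cam('wrist')
c=cam('wrist','wr6');print(monitor.get_obs()['eef_pos'])
for col in ['blue']:
    for p in blobs(c,col,amin=400,smin=90,vmin=40): print(col,len(p),p.mean(0).round(),'z4',*rect(c,p,.004),'z16',*rect(c,p,.016))
for n in ['driver_blue_grip','pad_blue','bottle']: print(n,[(w(c,r['at']).round(3).tolist(),round(r['confidence'],2)) for r in spotter.tip_of('wrist',n)[:2]])
E
```

```text
time_s: 29.95
eef_pos: [0.5121, -0.3306, 0.116]
eef_rot: [-0.0, 0.088, 0.996, 0.0]
wrist_force: [1.3, 0.2, -0.3]
opening: 0.224
time_s: 30.95
eef_pos: [0.5133, -0.3293, 0.0089]
eef_rot: [0.0, 0.088, 0.996, -0.0]
wrist_force: [-0.3, 0.1, -0.4]
opening: 0.223
time_s: 31.95
eef_pos: [0.513, -0.3295, 0.119]
eef_rot: [0.001, 0.088, 0.996, -0.0]
wrist_force: [-0.3, -0.5, -0.6]
opening: 0.757
[ 0.51176613 -0.32832366  0.11625087]
blue 8889 [256. 182.] z4 [ 513.  -328.4] [ 58. 124.] -10.7 z16 [ 509.7 -327.8] [ 56. 118.] -10.7
driver_blue_grip [([0.512, -0.327, 0.016], 0.93)]
pad_blue [([0.515, -0.326, 0.003], 0.55)]
bottle [([0.534, -0.472, 0.001], 0.83)]
```

View pics/wr6.png

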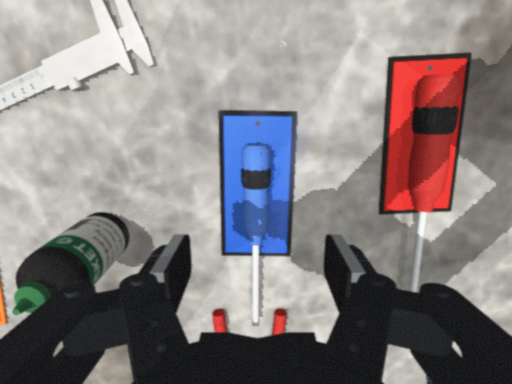

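Blue lies centred on the blue pad (256,195), and the bottle still stands at (75,265). I'll back the arm off and check everything from above.

```bash
python3 -m pendant '[[[-40,-30,30,0,65],[-40,-30,30,0,65],[-40,-30,30,0,65],[-30,-30,0,0,65],[0,0,0,0,65],[0,0,0,0,65]]]'
python3 - <<'E'
from h import *
c=cam('top','top2')
for col in ['red','yellow','green','blue']:
    for n in ['driver_%s_grip'%col if col!='green' else 'tin_green_grip','pad_'+col]: print(n,[(w(c,r['at']).round(3).tolist(),round(r['confidence'],2)) for r in spotter.tip_of('top',n)[:2]])
i=c['img'][:,:,::-1];cv2.imwrite('pics/top2c.png',cv2.resize(i[120:260,70:350],(800,400),interpolation=cv2.INTER_CUBIC))
E
```

```text
time_s: 33.05
eef_pos: [0.3628, -0.4486, 0.2076]
eef_rot: [-0.0, 0.088, 0.996, 0.001]
wrist_force: [1.0, 0.7, 0.1]
opening: 0.759
driver_red_grip [([0.488, -0.189, 0.016], 0.74)]
pad_red [([0.494, -0.184, 0.003], 0.79), ([0.532, -0.048, 0.017], 0.55)]
driver_yellow_grip [([0.548, 0.218, 0.013], 0.87)]
pad_yellow [([0.545, 0.224, -0.001], 0.78), ([0.535, -0.045, -0.004], 0.31)]
tin_green_grip [([0.532, -0.05, 0.015], 0.78), ([0.549, 0.222, 0.013], 0.24)]
pad_green [([0.532, -0.046, -0.002], 0.82)]
driver_blue_grip [([0.516, -0.332, 0.01], 0.55), ([0.544, 0.219, 0.017], 0.21)]
pad_blue [([0.335, 0.12, -0.003], 0.77), ([0.532, -0.613, -0.0], 0.74)]
```

View pics/top2c.png

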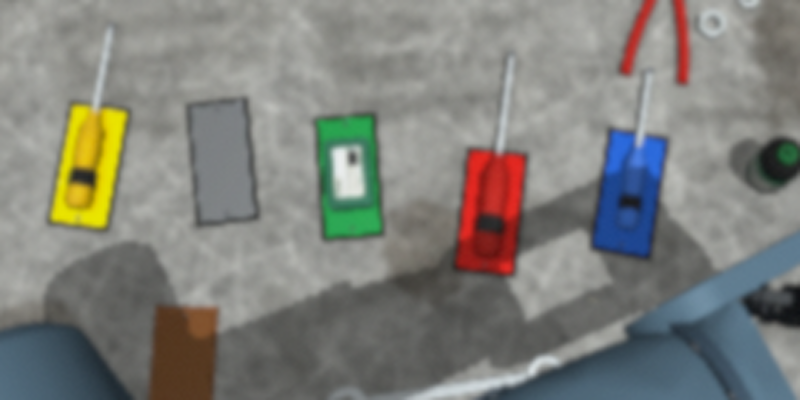

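```bash
python3 -c "
from bench import order
print(order.hand_in())"
```

```text
the job is handed in; nothing more can be done
None
```

The three screwdrivers and the green tin now lie on the pads of their own colours, and I handed the job in at about 33 s of robot time. No verdict came back. I used the grey pad as the spare spot, first for the tin and then for the blue screwdriver, and it is empty again.

- **Position:** the last top view shows every handle and the tin in the middle of its pad and lengthways along it. The measured offsets are about 2–8 mm against the 15 mm limit.
- **Red screwdriver:** its estimates disagreed somewhat. The detector on the top view put it about 8 mm off, while the wrist view and the picture itself suggested 3–5 mm.
- **Blue pad:** in the last top view the detector returned only the brown and orange look-alikes for it. I checked the blue screwdriver from the earlier wrist view instead, which put it about 3 mm off.
- **Forces:** placing red pressed on the pad with about 30 N at the wrist. All other wrist readings after a move were below 7 N.
- **Bottle and arm:** the bottle stayed upright where it was, and the arm was clear of everything at the end.

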